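# Touch off the markers round a potsherd

### The arm

A 6-joint arm with a two-finger parallel gripper is mounted at the origin on the work surface. World frame = base frame: x ahead of the robot, y to its left, z up, the work surface at z = 0. Lengths are in m, angles in rad, forces in N, time in s.
With the tool pointing down it reaches from about 0.275 to 1 m from the base axis. Payload 8.4 kg.
Tool frame: the origin (TCP) lies at the very end of the fingers, on their centre line; the grasp point (between the pads) lies 19 mm behind it (r.grip_point_offset is the distance from the TCP to the grasp point, in m); z points along the fingers, y is the line along which they close (so a half turn about z gives the same grasp; the last joint's range is limited). The gripper opens to 85 mm and grips with 20 to 120 N. Pads are 22 mm wide; open, the fingers measure 114 mm over their backs; the gripper's body (76 mm by 85 mm) begins 54 mm behind the grasp point. The pads swing forward as they close: fully open they stand 13 mm farther back than shut.
Start: joints at [1.184, 0.353, 1.633, -0, 1.155, -0.002], TCP at [0.235, 0.579, 0.231] pointing down, gripper open.
Joint ranges: [-2.63, 2.63], [-0.92, 2.1], [0.06, 2.66], [-1.3, 4.44], [0, 2.69], [-3.02, 3.02]. Speed limits (rad/s): [2.22, 2.22, 2.79, 3.14, 3.14, 3.14].

### API

Orientations are given as [roll, pitch, yaw] about the fixed x, y, z axes, in that order (R = Rz(yaw) Ry(pitch) Rx(roll)).
In Python, from rig import r gives the robot as it stands.
- The arm moves only by the shell command python3 -m inch 'ROWS' [OPENING]. ROWS is JSON, a list that holds one entry, the list of rows, each a list of 6 numbers: the shift along the tool's x, y, z as a fraction of full scale, then the turn, a rotation vector about the tool's x, y, z as a fraction of full scale. In form: [[[x, y, z, ax, ay, az], ...]]. A call has 1 to 10 rows; each row shifts and turns the commanded pose from where the row before left it, along the tool's axes as they then stand; what a row does not reach is not made up. Full scale, the value 1, is 0.06 m for a shift and 0.1 rad for a turn. A row lasts 1/8 s, in which the tool goes at most 62.5 mm and 10.7 degrees, less where a joint would pass 70% of its speed; a pose out of reach is approached as far as the arm can. A call with a number of a shift or a turn outside -1 to 1 is refused whole. A call with a gripper value outside its range is refused whole. OPENING is the opening, from -1 (shut) to 1 (fully open), set as the call begins (- or left out, the last holds). The fingers move at their own pace and stop on an object; the grip force is fixed at half the most. Time passes only in rows, so rows that do not move let the fingers close. It gives the time, the measured TCP pose, the force, the opening and the grip force at its end, in the units of the state.
- r.read_state(): the state, without advancing time (a new reading comes with each control period).
- r.camera(name): name is "side" or "top"; returns a dict with "frame" (384x512x3 uint8, red, green, blue), "fov_y" (degrees; the focal length in pixels is half the picture's height over the tangent of half this angle, whatever the lens; pixels are square), "cx", "cy" (the principal point, pixels), "R" (3x3) and "t" (3): a world point X has camera coordinates R X + t. Camera axes: x right, y down, z forward; pixel columns grow to the right and rows downward; lengths in m; the calibration is good to about 2 mm. A picture is of the moment at which its call begins. There is no depth.
- r.sign_off(): hands the job in; it is judged then, once.
The state is a dict: "t": time; "joints": joint angles; "qd": joint speeds; "joint_efforts": joint torques, N m; "tool_pos": TCP position; "orientation": TCP orientation; "force": force on the tool from outside, world axes, zero at the start; "torque": the same for the moment, N m; "opening": opening from 0.0 (shut) to 1.0 (fully open); "grip_force": force on a finger pad.
Only numpy, scipy, OpenCV 4.12 (cv2) and the standard library are available. Lean on these libraries where they do the work, as an engineer would, in place of code of your own. Each camera call takes 0.05 s, during which the arm holds its last target. There are 200 camera calls.

### The job

Register the large potsherd for measuring: with the fingertips, touch the red, then the yellow, then the blue marker, each lightly on top so that its cap goes down and stays down, and then just as lightly press and release the green button on the control box to store the points. Do not pick up or push aside any marker, and leave the white marker, the potsherds, the jar and the brush alone.

Things in the scene. Friction and masses are not known exactly. Their poses are not given: they have to be found in the camera images.
- marker_red: touch-off marker with the red cap: a loose black disc 64 mm across and 26 mm high with a 44 mm steel collar to 30 mm, standing on the work surface, 0.28 to 0.56 kg. Origin: centre of its underside; z up.
- cap_red (a joint): how far the red cap (a round plunger 32 mm across) has been pressed down, m: 0 standing proud, 0.016 at its hard stop. Moves straight down; 4 N starts it, 5 N brings it about 5 mm down, 6 N about 9 mm, 7.5 N to its stop, and it stays where it is left. It counts as touched from 0.003.
- red_top (a point): centre of the flat top of the red cap, 54 mm above the work surface while the cap stands proud; goes down with the cap.
- marker_yellow: touch-off marker with the yellow cap: a loose black disc 64 mm across and 26 mm high with a 44 mm steel collar to 30 mm, standing on the work surface, 0.28 to 0.56 kg. Origin: centre of its underside; z up.
- cap_yellow (a joint): how far the yellow cap (a round plunger 32 mm across) has been pressed down, m: 0 standing proud, 0.016 at its hard stop. Moves straight down; 4 N starts it, 5 N brings it about 5 mm down, 6 N about 9 mm, 7.5 N to its stop, and it stays where it is left. It counts as touched from 0.003.
- yellow_top (a point): centre of the flat top of the yellow cap, 54 mm above the work surface while the cap stands proud; goes down with the cap.
- marker_blue: touch-off marker with the blue cap: a loose black disc 64 mm across and 26 mm high with a 44 mm steel collar to 30 mm, standing on the work surface, 0.28 to 0.56 kg. Origin: centre of its underside; z up.
- cap_blue (a joint): how far the blue cap (a round plunger 32 mm across) has been pressed down, m: 0 standing proud, 0.016 at its hard stop. Moves straight down; 4 N starts it, 5 N brings it about 5 mm down, 6 N about 9 mm, 7.5 N to its stop, and it stays where it is left. It counts as touched from 0.003.
- blue_top (a point): centre of the flat top of the blue cap, 54 mm above the work surface while the cap stands proud; goes down with the cap.
- marker_white: touch-off marker with the white cap: a loose black disc 64 mm across and 26 mm high with a 44 mm steel collar to 30 mm, standing on the work surface, 0.28 to 0.56 kg. Origin: centre of its underside; z up. The spare: to be left alone.
- cap_white (a joint): how far the white cap (a round plunger 32 mm across) has been pressed down, m: 0 standing proud, 0.016 at its hard stop. Moves straight down; 4 N starts it, 5 N brings it about 5 mm down, 6 N about 9 mm, 7.5 N to its stop, and it stays where it is left. It counts as touched from 0.003.
- white_top (a point): centre of the flat top of the white cap, 54 mm above the work surface while the cap stands proud; goes down with the cap.
- sherd: large curved brown potsherd lying loose, hollow side down, among the markers, about 100 x 90 mm and 30 mm high. Origin: centre of its underside. Leave alone.
- control_box: grey control box 90 (x) x 120 (y) x 40 mm high with a white panel, fixed to the table on the left or the right; the green button is in the middle of its top. Origin: centre of its underside.
- store (a joint): travel of the green store button (round, 32 mm across, in a black housing), m: 0 up, 0.014 fully down at its hard stop; 2.7 N starts it, 5 N brings it about 5 mm down, 9 N fully down; springs back up. It counts as pressed from 0.003.
- store_top (a point): centre of the flat top of the green button, 70 mm above the work surface while up (its housing, 48 mm wide, ends at 52 mm); goes down with it.
- small_sherd0: small loose curved potsherd, about 40 x 45 mm and 12 mm high. Origin: centre of its underside. Leave alone.
- small_sherd1: small loose curved potsherd, about 40 x 45 mm and 12 mm high. Origin: centre of its underside. Leave alone.
- small_sherd2: small loose curved potsherd, about 40 x 45 mm and 12 mm high. Origin: centre of its underside. Leave alone.
- jar: small closed jar with white cap, 48 mm across, 75 mm high, loose. Origin: centre of its underside. Leave alone.
- brush: cleaning brush lying loose to the left near the robot. Leave alone.
There are look-alikes about, which are no part of the job. Leave any purple or turquoise look-alike of the marker_blue alone.

How it is judged:
By the outcome, as a careful person would: the job done as asked, in the order asked, and still so for the second after the job is handed in, with the robot touching nothing.
It also fails if it takes over 54 s, if anything falls off the work surface, if the arm or the gripper's body presses on something with over 40 N, if the wrist force passes 120 N, or if a joint passes its speed limit or range.

## Working session

There is one attempt and no reset: what is moved stays moved. The work goes in short steps, Python scripts to look and compute and a shell command to move; the robot and the scene stay as the last step left them, time stands still between calls to the robot, and variables do not carry over. Pictures are saved under pics/ and viewed, at most 10 in all, crops included, and the job is handed in when it is done.

```bash
mkdir -p pics; ls
python3 - <<'E'
from rig import r
import cv2,numpy as np
ims=[]
for n in("top","side"):
    c=r.camera(n); cv2.imwrite(f"pics/{n}0.png",c["frame"][...,::-1]); np.savez(f"{n}.npz",**c)
    print(n,c["fov_y"],c["cx"],c["cy"],np.round(c["R"],3).tolist(),np.round(c["t"],3))
print(r.read_state())
E
```

```text
pics
top 51.44993180407529 258.0005379093699 196.81937089801977 [[-0.02, -1.0, -0.019], [-0.991, 0.023, -0.134], [0.134, 0.016, -0.991]] [-0.001  0.513  0.922]
side 46.308512839928234 258.1678193006995 187.6017140872486 [[-0.933, -0.358, -0.015], [-0.266, 0.721, -0.64], [0.24, -0.594, -0.768]] [0.475 0.221 1.021]
{'t': 0.1, 'joints': array([ 1.18361278e+00,  3.53613119e-01,  1.63404480e+00, -3.52193850e-06,
        1.15519083e+00, -2.39627299e-03]), 'qd': array([ 2.80079599e-05, -2.34236318e-03, -3.90596281e-04, -1.50065720e-05,
        2.14347426e-03, -4.14148448e-04]), 'joint_efforts': array([ 1.61135518e-03, -6.06353974e+01, -3.42821646e+01, -2.68783941e-05,
        3.92328817e-03, -2.20395469e-05]), 'tool_pos': array([0.23444244, 0.57891276, 0.23062177]), 'orientation': array([-3.14033656e+00,  2.10391380e-07,  2.75680680e+00]), 'force': array([-0.1503001 ,  0.05291801, -0.8912625 ]), 'torque': array([-0.0126111 ,  0.03919346,  0.03652507]), 'grip_force': 0.0, 'opening': 0.9966329887391907}
```

View pics/top0.png

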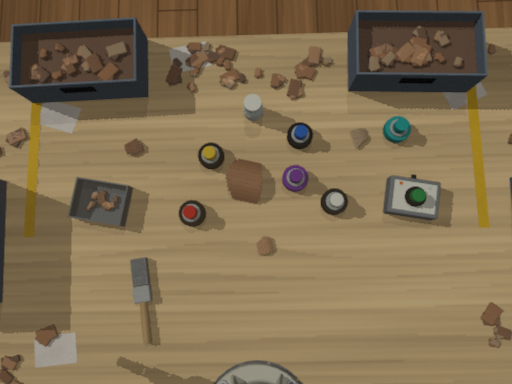

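View pics/side0.png

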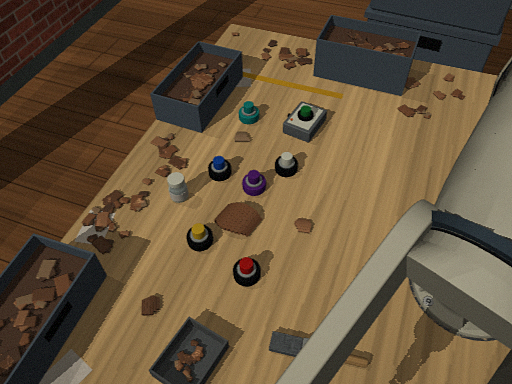

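The top view shows red (190,212), yellow (209,153), blue (301,132) and the green button (418,196). The side view shows red (246,265), yellow (198,231), blue (219,162) and green (306,113). The purple and turquoise look-alikes, the white marker and the jar (253,105 in the top view) are to be avoided.

```bash
cat > loc.py <<'E'
import cv2,numpy as np
seeds=dict(red=((190,212),(246,265)),yellow=((209,153),(198,231)),blue=((301,132),(219,162)),green=((418,196),(306,113)))
hue=dict(red=0,yellow=26,blue=112,green=62)
H=dict(red=.054,yellow=.054,blue=.054,green=.070)
def ray(c,p):
    f=192/np.tan(np.radians(c["fov_y"])/2); R=c["R"];t=c["t"]
    return -R.T@t, R.T@np.array([(p[0]-c["cx"])/f,(p[1]-c["cy"])/f,1])
def blob(c,s,col):
    hsv=cv2.cvtColor(c["frame"],cv2.COLOR_RGB2HSV).astype(int)
    d=abs((hsv[...,0]-hue[col]+90)%180-90)
    m=((d<10)&(hsv[...,1]>130)&(hsv[...,2]>60)).astype(np.uint8)
    y,x=np.mgrid[:384,:512]; m[np.hypot(x-s[0],y-s[1])>15]=0
    # flat top = the brightest part of the cap
    v=hsv[...,2][m>0]; th=cv2.threshold(v.astype(np.uint8),0,255,cv2.THRESH_OTSU)[0]
    top=m*(hsv[...,2]>th)
    cen=lambda q:(x[q>0].mean(),y[q>0].mean())
    return cen(m),m.sum(),cen(top),top.sum()
if __name__=="__main__":
    C=[dict(np.load(n+".npz")) for n in("top","side")]
    for k in seeds:
        for c,s,n in zip(C,seeds[k],("top","side")):
            a,na,b,nb=blob(c,s,k); 
            for p,h in((a,H[k]-.006),(b,H[k])):
                o,d=ray(c,p); X=o+d*(h-o[2])/d[2]; print(k,n,np.round(p,1),na,nb,np.round(X,4))
E
python3 loc.py
python3 - <<'E'
import cv2,numpy as np
from loc import *
t=[]
for n,i in(("top",0),("side",1)):
    f=dict(np.load(n+".npz"))["frame"]
    t.append(np.hstack([cv2.resize(f[s[i][1]-16:s[i][1]+16,s[i][0]-16:s[i][0]+16],(192,192),interpolation=0) for s in seeds.values()]))
cv2.imwrite("pics/crops.png",np.vstack(t)[...,::-1])
E
```

```text
red top [189.5 211.8] 148 127 [0.4793 0.1503 0.048 ]
red top [188.8 211.3] 148 127 [0.4798 0.1507 0.054 ]
red side [245.5 264.8] 187 122 [0.4793 0.1536 0.048 ]
red side [245.7 262.7] 187 122 [0.4793 0.1517 0.054 ]
yellow top [208.8 152.3] 156 120 [0.6221 0.1039 0.048 ]
yellow top [208.5 151.6] 156 120 [0.6224 0.1039 0.054 ]
yellow side [197.9 230.2] 191 132 [0.6207 0.1064 0.048 ]
yellow side [197.1 228.7] 191 132 [0.6221 0.1068 0.054 ]
blue top [300.5 131.2] 140 115 [ 0.6686 -0.1182  0.048 ]
blue top [300.6 130.6] 140 115 [ 0.6684 -0.1178  0.054 ]
blue side [217.8 162.1] 115 70 [ 0.6678 -0.1126  0.048 ]
blue side [217.9 159.8] 115 70 [ 0.6683 -0.1157  0.054 ]
green top [418.  194.7] 136 113 [ 0.5055 -0.382   0.064 ]
green top [418.4 194.7] 136 113 [ 0.5048 -0.3805  0.07  ]
green side [304.8 109.9] 71 45 [ 0.5064 -0.3794  0.064 ]
green side [305.3 108.8] 71 45 [ 0.5048 -0.3776  0.07  ]
```

View pics/crops.png

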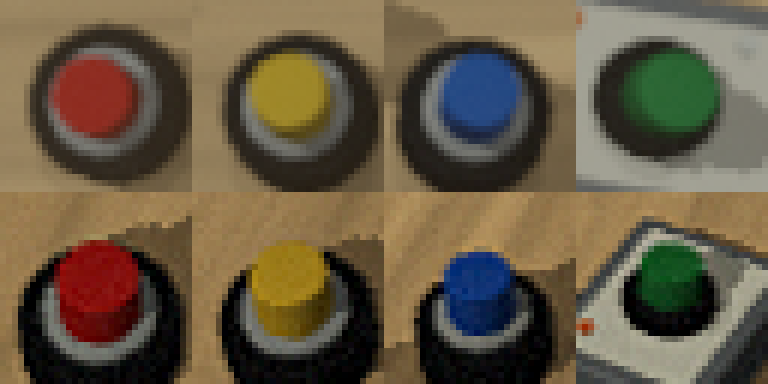

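```bash
cat > go.py <<'E'
import sys,numpy as np
from rig import r
from scipy.spatial.transform import Rotation as Ro
T=dict(red=(.4795,.1515),yellow=(.622,.105),blue=(.668,-.1165),green=(.505,-.379))
s=r.read_state(); d=np.array([*T[sys.argv[1]],float(sys.argv[2])])-s["tool_pos"]
R=Ro.from_euler("xyz",s["orientation"])
print("t",s["t"],"total in full scales",np.round(R.inv().apply(d)/.06,3),"err m",np.round(d,4),"F",np.round(s["force"],2))
E
python3 go.py red 0.11
```

```text
t 0.1 total in full scales [-6.46  -5.067  2.017] err m [ 0.2451 -0.4274 -0.1206] F [-0.15  0.05 -0.89]
```

```bash
python3 -m inch '[[[0,0,0,0,0,0],[0,0,0,0,0,0]]]' -1; python3 go.py red 0.11
```

```text
t: 0.35
tool_pos: [0.2346, 0.5792, 0.2311]
orientation: [-3.141, 0.0, 2.757]
force: [0.7, -0.1, 0.5]
opening: 0.601
grip_force: 0.0
t 0.35 total in full scales [-6.459 -5.074  2.02 ] err m [ 0.2449 -0.4277 -0.1211] F [ 0.73 -0.14  0.53]
```

```bash
python3 -m inch '[[[-0.3,-0.25,0,0,0,0],[-0.7,-0.55,0,0,0,0],[-0.75,-0.6,0.2,0,0,0],[-0.75,-0.6,0.3,0,0,0],[-0.75,-0.6,0.3,0,0,0],[-0.75,-0.6,0.3,0,0,0],[-0.75,-0.6,0.3,0,0,0],[-0.75,-0.6,0.3,0,0,0],[-0.65,-0.45,0.2,0,0,0],[-0.3,-0.2,0.1,0,0,0]]]' -1; python3 -m inch '[[[0,0,0,0,0,0],[0,0,0,0,0,0],[0,0,0,0,0,0]]]' -1;python3 go.py red 0.06
```

```text
t: 1.6
tool_pos: [0.4799, 0.1499, 0.1108]
orientation: [-3.141, -0.0, 2.754]
force: [-0.5, 1.1, 0.3]
opening: -0.001
grip_force: 0.0
t: 1.98
tool_pos: [0.4791, 0.1538, 0.1116]
orientation: [3.141, 0.0, 2.758]
force: [0.6, -0.1, 0.6]
opening: 0.003
grip_force: 0.0
t 1.975 total in full scales [-0.02  -0.033  0.861] err m [ 0.0004 -0.0023 -0.0516] F [ 0.62 -0.06  0.61]
```

```bash
python3 -m inch '[[[-0.02,-0.03,0.15,0,0,0],[0,0,0.3,0,0,0],[0,0,0.27,0,0,0],[0,0,0.1,0,0,0],[0,0,0,0,0,0],[0,0,0,0,0,0],[0,0,0,0,0,0]]]'
python3 go.py red 0.054
python3 - <<'E'
from rig import r
import cv2,numpy as np
a=r.camera("top")["frame"][170:250,150:230]; b=r.camera("side")["frame"][205:305,196:296]
cv2.imwrite("pics/red1.png",np.hstack([cv2.resize(x,(400,400)) for x in(a,b)])[...,::-1])
E
```

```text
t: 2.85
tool_pos: [0.4804, 0.1512, 0.0626]
orientation: [3.141, 0.001, 2.757]
force: [-0.6, 0.0, -0.4]
opening: -0.003
grip_force: 0.0
t 2.85 total in full scales [ 0.016 -0.001  0.143] err m [-0.0009  0.0003 -0.0086] F [-0.56  0.05 -0.45]
```

View pics/red1.png

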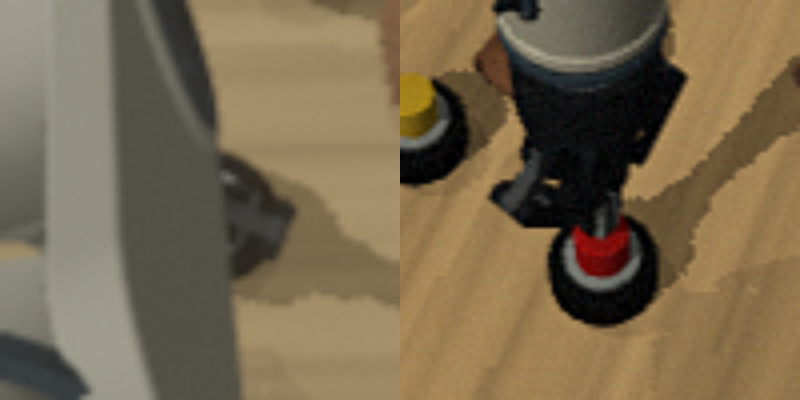

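In the side crop the shut fingertips stand just above the centre of the red cap. I'll creep down from here.

```bash
python3 -m inch '[[[0,0,0.08,0,0,0],[0,0,0.04,0,0,0],[0,0,0.03,0,0,0],[0,0,0.03,0,0,0],[0,0,0.03,0,0,0],[0,0,0,0,0,0],[0,0,0,0,0,0]]]'
python3 go.py red 0.048
```

```text
t: 3.82
tool_pos: [0.4801, 0.1511, 0.0494]
orientation: [3.141, 0.0, 2.757]
force: [-0.4, 0.7, 0.6]
opening: -0.006
grip_force: 0.0
t 3.825 total in full scales [0.012 0.002 0.023] err m [-0.0006  0.0004 -0.0014] F [-0.35  0.72  0.6 ]
```

```bash
python3 -m inch '[[[0,0,0.02,0,0,0]]]';python3 -m inch '[[[0,0,0.02,0,0,0]]]'
python3 - <<'E'
from rig import r
import cv2
b=r.camera("side")["frame"][205:305,196:296]
cv2.imwrite("pics/red2.png",cv2.resize(b,(500,500))[...,::-1])
E
```

```text
t: 3.95
tool_pos: [0.4802, 0.1511, 0.0484]
orientation: [3.141, 0.0, 2.757]
force: [0.1, 0.3, 4.8]
opening: -0.001
grip_force: 2.6
t: 4.08
tool_pos: [0.4802, 0.1511, 0.0473]
orientation: [3.141, 0.0, 2.757]
force: [-0.5, 0.0, 6.0]
opening: -0.001
grip_force: 2.7
```

View pics/red2.png

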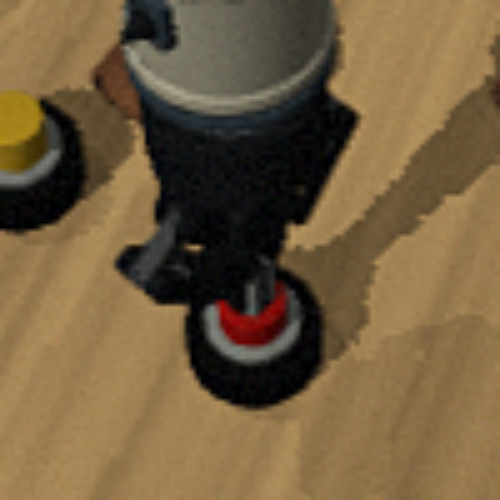

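The red cap is visibly down, by about 7 mm at 5 to 6 N. I'll lift off and go to yellow.

```bash
python3 -m inch '[[[0,0,-0.1,0,0,0],[0,0,-0.3,0,0,0],[0,0,-0.5,0,0,0],[0,0,-0.3,0,0,0],[0,0,0,0,0,0]]]'; python3 go.py yellow 0.11
python3 - <<'E'
from rig import r
import cv2
b=r.camera("side")["frame"][205:305,196:296]
cv2.imwrite("pics/red3.png",cv2.resize(b,(500,500))[...,::-1])
E
```

```text
t: 4.75
tool_pos: [0.481, 0.1514, 0.1204]
orientation: [3.14, 0.002, 2.757]
force: [0.8, -0.7, -0.5]
opening: 0.003
grip_force: 0.0
t 4.75 total in full scales [-2.468  0.165  0.18 ] err m [ 0.141  -0.0464 -0.0104] F [ 0.76 -0.68 -0.5 ]
```

View pics/red3.png

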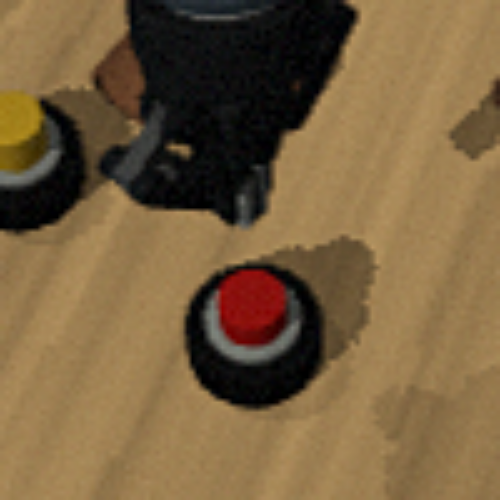

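The red cap looks shorter and the base hasn't moved. I'll check that by pixel count before moving on.

```bash
python3 - <<'E'
from rig import r
from loc import *
c=r.camera("side"); print(blob(c,seeds["red"][1],"red"))
E
python3 -m inch '[[[-0.2,0,0,0,0,0],[-0.4,0.03,0,0,0,0],[-0.6,0.05,0,0,0,0],[-0.6,0.05,0.08,0,0,0],[-0.47,0.035,0.1,0,0,0],[-0.2,0,0.2,0,0,0],[0,0,0.4,0,0,0],[0,0,0.2,0,0,0],[0,0,0,0,0,0],[0,0,0,0,0,0]]]'; python3 go.py yellow 0.0475
```

```text
((np.float64(245.6848484848485), np.float64(265.73939393939395)), np.uint64(165), (np.float64(245.75590551181102), np.float64(264.4803149606299)), np.uint64(127))
t: 6.1
tool_pos: [0.6213, 0.1048, 0.0608]
orientation: [3.141, 0.0, 2.757]
force: [1.3, 0.0, 0.2]
opening: 0.002
grip_force: 0.0
t 6.1 total in full scales [-0.01   0.007  0.222] err m [ 0.0007  0.0002 -0.0133] F [1.27 0.02 0.16]
```

Red is confirmed about 6 mm down (the top face moved 1.8 px). Now yellow.

```bash
python3 -m inch '[[[0,0,0.07,0,0,0],[0,0,0.03,0,0,0],[0,0,0.03,0,0,0],[0,0,0.03,0,0,0],[0,0,0.03,0,0,0],[0,0,0.02,0,0,0]]]';python3 -m inch '[[[0,0,0.02,0,0,0]]]'
```

```text
t: 6.85
tool_pos: [0.6212, 0.1047, 0.0478]
orientation: [3.141, 0.0, 2.757]
force: [-1.7, 0.4, 5.7]
opening: -0.0
grip_force: 2.7
t: 6.98
tool_pos: [0.6212, 0.1047, 0.0466]
orientation: [3.141, 0.0, 2.757]
force: [-1.6, 0.0, 5.5]
opening: 0.002
grip_force: 2.8
```

```bash
python3 -m inch '[[[0,0,-0.1,0,0,0],[0,0,-0.3,0,0,0],[0,0,-0.5,0,0,0],[0,0,-0.3,0,0,0],[0,0,0,0,0,0]]]'; python3 go.py blue 0.11
python3 - <<'E'
from rig import r
from loc import *
c=r.camera("side"); print(blob(c,seeds["yellow"][1],"yellow"))
E
```

```text
t: 7.6
tool_pos: [0.6223, 0.1048, 0.1205]
orientation: [3.14, 0.003, 2.757]
force: [0.3, -0.1, -0.3]
opening: -0.009
grip_force: 0.0
t 7.6 total in full scales [-2.09  -3.133  0.176] err m [ 0.0457 -0.2213 -0.0105] F [ 0.25 -0.14 -0.29]
((np.float64(198.31360946745562), np.float64(231.04142011834318)), np.uint64(169), (np.float64(197.46341463414635), np.float64(230.3252032520325)), np.uint64(123))
```

Yellow is down about 6 mm, so on to blue.

```bash
python3 -m inch '[[[-0.15,-0.2,0,0,0,0],[-0.3,-0.45,0,0,0,0],[-0.4,-0.6,0,0,0,0],[-0.4,-0.6,0,0,0,0],[-0.4,-0.6,0.08,0,0,0],[-0.3,-0.45,0.1,0,0,0],[-0.14,-0.23,0.2,0,0,0],[0,0,0.4,0,0,0],[0,0,0.2,0,0,0],[0,0,0,0,0,0]]]'; python3 -m inch '[[[0,0,0,0,0,0]]]'; python3 go.py blue 0.0475
```

```text
t: 8.9
tool_pos: [0.6657, -0.1159, 0.0581]
orientation: [-3.141, -0.003, 2.757]
force: [-0.4, -0.4, 0.5]
opening: 0.001
grip_force: 0.0
t: 9.02
tool_pos: [0.6672, -0.1162, 0.0602]
orientation: [3.141, 0.001, 2.757]
force: [0.2, -0.5, -0.1]
opening: 0.002
grip_force: 0.0
t 9.025 total in full scales [-0.014 -0.     0.212] err m [ 0.0008 -0.0003 -0.0127] F [ 0.15 -0.51 -0.05]
```

```bash
python3 -m inch '[[[0,0,0.07,0,0,0],[0,0,0.03,0,0,0],[0,0,0.03,0,0,0],[0,0,0.03,0,0,0],[0,0,0.03,0,0,0],[0,0,0.02,0,0,0]]]';python3 -m inch '[[[0,0,0.02,0,0,0]]]'
```

```text
t: 9.78
tool_pos: [0.667, -0.1164, 0.0472]
orientation: [3.141, 0.0, 2.757]
force: [-1.3, 0.6, 5.4]
opening: -0.003
grip_force: 2.7
t: 9.9
tool_pos: [0.667, -0.1165, 0.046]
orientation: [3.141, 0.0, 2.757]
force: [-1.0, 1.9, 5.8]
opening: -0.001
grip_force: 2.9
```

```bash
python3 -m inch '[[[0,0,-0.1,0,0,0],[0,0,-0.3,0,0,0],[0,0,-0.5,0,0,0],[0,0,-0.3,0,0,0],[0,0,0,0,0,0]]]'; python3 go.py green 0.12
python3 - <<'E'
from rig import r
from loc import *
c=r.camera("side"); print(blob(c,seeds["blue"][1],"blue"))
E
```

```text
t: 10.52
tool_pos: [0.668, -0.1168, 0.12]
orientation: [3.141, 0.004, 2.757]
force: [0.6, -0.2, 0.3]
opening: -0.001
grip_force: 0.0
t 10.525 total in full scales [ 0.878 -5.07  -0.006] err m [-0.163  -0.2622 -0.    ] F [ 0.59 -0.25  0.29]
((np.float64(218.125), np.float64(163.1346153846154)), np.uint64(104), (np.float64(218.23611111111111), np.float64(161.75)), np.uint64(72))
```

Blue is down (1.9 px, about 7 mm). Next is the green button, travelling at z 0.12.

```bash
python3 -m inch '[[[0.05,-0.25,0,0,0,0],[0.1,-0.5,0,0,0,0],[0.12,-0.7,0,0,0,0],[0.12,-0.75,0,0,0,0],[0.12,-0.75,0,0,0,0],[0.12,-0.75,0,0,0,0],[0.12,-0.67,0,0,0,0],[0.08,-0.45,0,0,0,0],[0.05,-0.25,0,0,0,0],[0,0,0.1,0,0,0]]]'; python3 -m inch '[[[0,0,0.3,0,0,0],[0,0,0.25,0,0,0],[0,0,0,0,0,0],[0,0,0,0,0,0]]]'; python3 go.py green 0.064
```

```text
t: 11.82
tool_pos: [0.503, -0.3793, 0.1115]
orientation: [3.142, -0.0, 2.755]
force: [0.7, -0.5, 0.4]
opening: -0.003
grip_force: 0.0
t: 12.32
tool_pos: [0.504, -0.3783, 0.0787]
orientation: [3.142, -0.0, 2.757]
force: [0.9, 0.3, 0.1]
opening: -0.001
grip_force: 0.0
t 12.325 total in full scales [-0.02  -0.004  0.246] err m [ 0.001  -0.0007 -0.0147] F [0.92 0.27 0.12]
```

```bash
python3 -m inch '[[[0,0,0.09,0,0,0],[0,0,0.04,0,0,0],[0,0,0.03,0,0,0],[0,0,0.03,0,0,0],[0,0,0.03,0,0,0],[0,0,0.02,0,0,0]]]';python3 -m inch '[[[0,0,0.02,0,0,0],[0,0,0,0,0,0]]]'
```

```text
t: 13.08
tool_pos: [0.5037, -0.3787, 0.0646]
orientation: [-3.142, 0.0, 2.757]
force: [-1.5, 0.9, 5.6]
opening: -0.001
grip_force: 2.5
t: 13.32
tool_pos: [0.5037, -0.3787, 0.0634]
orientation: [-3.142, 0.0, 2.757]
force: [-1.9, 1.7, 5.1]
opening: 0.002
grip_force: 2.8
```

The button is pressed about 6 mm at 5 N. I'll release, rise clear and check.

```bash
python3 -m inch '[[[0,0,-0.1,0,0,0],[0,0,-0.3,0,0,0],[0,0,-0.6,0,0,0],[0,0,-0.6,0,0,0],[0,0,-0.4,0,0,0],[0,0,-0.2,0,0,0],[0,0,0,0,0,0],[0,0,0,0,0,0]]]'
python3 - <<'E'
from rig import r
from loc import *
c=r.camera("side"); cv2.imwrite("pics/side_end.png",c["frame"][...,::-1])
for k in seeds:
    a,na,b,nb=blob(c,seeds[k][1],k); print(k,np.round(a,1),na,np.round(b,1),nb)
E
```

```text
t: 14.32
tool_pos: [0.5032, -0.3783, 0.1943]
orientation: [3.141, -0.001, 2.757]
force: [-0.3, -0.1, -1.2]
opening: 0.0
grip_force: 0.0
red [245.7 265.7] 165 [245.8 264.5] 127
yellow [198.3 231. ] 167 [197.5 230.1] 112
blue [218.2 163.2] 106 [218.2 161.7] 70
green [304.8 109.9] 71 [305.3 108.9] 46
```

View pics/side_end.png

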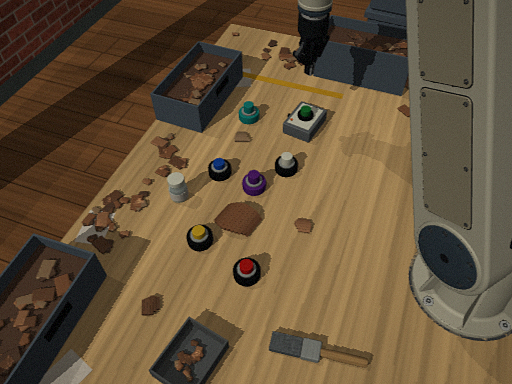

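The end view shows the red (246,265), yellow (198,231) and blue (218,163) caps down in place. The green button is back up at (305,109), and everything else is where it was.

```bash
python3 -c "from rig import r; print(r.sign_off())"
```

```text
the job is handed in; nothing more can be done
None
```

The job is handed in: I touched red, yellow and blue in that order, and the camera shows each cap staying down about 6–7 mm; I then pressed the green button about 6 mm at about 5 N and it sprang back up, with nothing else seen to move.

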